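# Load the pod crusher, fit its bayonet lid and hold it at the half-turn mark

## Task

Put both used coffee pods from the black catch tray into the cup of the pod crusher, then set the lid in the crusher's mouth with its lugs down through the two notches and the lid flat on the rim. Twist the lid clockwise (seen from above) until its bar points at the orange half-way marks, never on to the black lock marks, and hold it there against its spring: the program finishes with the gripper still holding the lid's bar. Leave the other things on the worktop where they are.

Things in the scene. Friction and masses are not known exactly. Their poses are not given: they have to be found in the camera images.
- crusher: Pod crusher, fixed to the worktop: round black motor base (124 mm diameter), on it an upright steel cup, 88 mm wide inside, floor 48 mm and rim 130 mm above the worktop. Origin in the middle of its underside, z up. A white collar round the neck (124 mm diameter, top 6 mm below the rim) carries three kinds of marks, blue, orange and black, each on two sides of the neck.
- crusher_mouth (a point): Middle of the crusher's mouth, level with the rim's top; axes as the crusher's. A 4 mm thick flange leaves a mouth of 72 mm diameter with two notches, 16 mm wide, out to the cup wall, on the crusher's own +x and -x axis. Blue marks stand at the notches, black (lock) marks 1.10 rad clockwise of them.
- half_mark: A frame on the crusher's axis, 50 mm above the worktop, turned 0.60 rad clockwise (from above) from the crusher: its +x and -x axes point at the two orange half-way marks.
- drive (a joint): Sprung ring hidden below the flange, rad: 0 at rest, grows as the lid's lugs push it clockwise, end stop 1.0. A lid inserted straight along the notches turns freely for 0.09 rad, then pushes it; bar at the orange marks reads about 0.51. The spring turns the lid back: 0.04 N m at 0, 0.12 N m at 0.5, 0.2 N m at 1.0. Over 0.9 counts as locked.
- lid: Loose lid (0.1 kg), origin in the middle of its underside, standing upright. Spigot of 68 mm diameter, 10 mm high, with two lugs at its foot (10 mm wide, 4 mm high, reaching 41 mm from the axis) on the lid's +x and -x axis; grey disc of 98 mm diameter from 10 to 18 mm height, with blue pointers above the lugs. A half turn makes no difference. Turned under the flange it has 2 mm of play up.
- lid_grip (a point): Grip point in the lid's black upright grip bar, on the lid's axis, 39 mm above its underside; axes as the lid's. The bar runs along the lid's x axis: 58 mm long, 16 mm thick (y), from 18 mm (top of the disc) to 48 mm above the underside. With the lid seated flat on the rim this point is 29 mm above the rim.
- tray: Shallow black catch tray, fixed to the worktop, 110 mm (its x) by 170 mm (its y), walls 22 mm high, wall and floor 3 mm thick; origin in the middle of its underside.
- pod_a_centre (a point): Centre, half-way up, of the brass-coloured used coffee pod: 29 mm high, 15 g, standing in the tray on its 37 mm wide flange (3 mm thick, at the bottom); above it the sides are nearly straight, 30 mm wide up to 22 mm height, then narrow to 20 mm at the top. z up its axis.
- pod_b_centre (a point): Centre, half-way up, of the green used coffee pod, same shape as the brass one, 80 mm from it along the tray's y, each up to about 1 cm off.
- cup_a_centre (a point): Centre of a white espresso cup, 60 x 84 x 49 mm, bystander.
- cup_b_centre (a point): Centre of another white espresso cup, 60 x 83 x 49 mm, bystander.
- lemon_centre (a point): Centre of a yellow lemon, 72 x 57 x 58 mm, bystander.
- salt_shaker_centre (a point): Centre of a salt shaker, 44 mm diameter, 90 mm high, bystander.
- choc_bar_centre (a point): Centre of a wrapped chocolate bar lying flat, 65 x 170 x 14 mm, bystander.
There are look-alikes about, which are no part of the job. Leave any yellow look-alike of the lid alone.

How it is judged:
By the outcome, as a careful person would: the job done as asked, in the order asked, and still so for the second after the job is handed in, while the arm keeps its last pose, push and grip.
It also fails if it takes over 72 s, if anything falls off the work surface, if the arm or the gripper's body presses on something with over 40 N, if the wrist force passes 120 N, or if a joint passes its speed limit or range.

## Robot

A 7-joint arm with a two-finger parallel gripper is mounted at the origin on a cart in front of the work surface, level with it; the furniture and walls round the work are solid. World frame = base frame: x ahead of the robot, y to its left, z up, the work surface at z = 0. Lengths are in m, angles in rad, forces in N, time in s.
With the tool pointing down it reaches from about 0.425 to 0.875 m from the base axis. Payload 4.7 kg.
Tool frame: the origin (TCP) lies at the very end of the fingers, on their centre line; the grasp point (between the pads) lies 19 mm behind it; z points along the fingers, y is the line along which they close (so a half turn about z gives the same grasp; the last joint's range is limited). The gripper opens to 87 mm and grips with 3 to 60 N. Pads are 19 mm wide; open, the fingers measure 117 mm over their backs; the gripper's body (75 mm by 190 mm) begins 51 mm behind the grasp point.
Start: joints at [1.187, 0.321, -0.07, 1.45, 0.023, 1.371, -0.057], TCP at [0.252, -0.599, 0.223] pointing down, gripper open.
Joint ranges: [-2.86, 2.86], [-0.3, 2.09], [-1.38, 1.24], [0.06, 2.45], [-1.56, 4.7], [0.09, 2.05], [-2.69, 2.69]. Speed limits (rad/s): [2.57, 2.57, 3.14, 3.14, 3.14, 3.14, 3.14].

## Interface

Orientations are given as a rotation vector (axis times angle).
In Python, from bench import ctrl, vision gives the robot as it stands.
- The arm moves only by the tool jog_arm, never from a script. Its argument "increments" is a list of rows, each an object of numbers: "tx", "ty", "tz": the shift along the tool's x, y, z in mm; "wx", "wy", "wz": the turn, a rotation vector about the tool's x, y, z in rad; "gripper": the opening, from 0 (shut) to 1 (fully open). In form: [{"tx": .., "ty": .., "tz": .., "wx": .., "wy": .., "wz": .., "gripper": ..}, ...]. A call has exactly 5 rows; each row is the pose to reach, as a shift and turn from the pose commanded when the call began, along the tool's axes at that moment; what a row does not reach only later rows make up. A row lasts 1/12 s, in which the tool goes at most 41.7 mm and 7.16 degrees, less where a joint would pass 70% of its speed; a pose out of reach is approached as far as the arm can. A call with a gripper value outside its range is refused whole. The fingers move at their own pace and stop on an object; "grip_force" is the grip in N (left out, the last holds). Time passes only in rows, so rows that repeat a pose let the fingers close, or fill a call up. It gives the time, the measured TCP pose, the force, the opening and the grip force at its end, in the units of the state.
- ctrl.get_state(): the state, without advancing time (a new reading comes with each control period).
- vision.get_image(name): name is "scene" or "top" or "wrist"; returns a dict with "color" (480x640x3 uint8, blue, green, red), "fx", "fy", "cx", "cy" (pixels), "extrinsics" (4x4, takes a point from world to camera coordinates). Camera axes: x right, y down, z forward; pixel columns grow to the right and rows downward; lengths in m; the calibration is good to about 2 mm. A picture is of the moment at which its call begins. There is no depth.
- ctrl.close_job(): hands the job in; it is judged then, once.
Trained networks look in the newest picture that a camera, given by its name, has taken for a name from the list of things; names that differ only in an ending like _2 or _b are one class to them, and where a whole thing is asked for, a point or a joint stands for the part that bears it (a point fixed in the world has none). Each returns a list of dicts, best first, with "conf" (0 to 1); they miss things now and then, are a little off and sometimes report something else, mostly with a low value. They report only what shows in the picture. A call takes as long as a camera call. They do not tell look-alikes from the thing itself.
- vision.spot_in(camera, thing): "bbox" ([left, top, right, bottom] in pixels, round what is visible of it).
The state is a dict: "time": time; "joint_positions": joint angles; "qd": joint speeds; "joint_torque": joint torques, N m; "position": TCP position; "tool_rot": TCP orientation; "ft_force": force on the tool from outside, world axes, zero at the start; "torque": the same for the moment, N m; "grip_width": opening from 0.0 (shut) to 1.0 (fully open); "grip_force": force on a finger pad.
Only numpy, scipy, OpenCV 4.12 (cv2) and the standard library are available. Lean on these libraries where they do the work, as an engineer would, in place of code of your own. Each camera call takes 0.05 s, during which the arm holds its last target. There are 200 camera calls.

## Working session

There is one attempt and no reset: what is moved stays moved. The work goes in short steps, Python scripts to look and compute and a tool call to move; the robot and the scene stay as the last step left them, time stands still between calls to the robot, and variables do not carry over. Pictures are saved under pics/ and viewed, at most 10 in all, crops included, and the job is handed in when it is done.

Besides the shell and the picture viewer there is one more tool, called after "Call:" by a JSON object that holds its "name" and its "arguments". jog_arm: Moves the arm, as the interface text tells. Its arguments: {"type":"object","properties":{"increments":{"type":"array"},"grip_force":{"type":"number"}},"required":["increments"]}

```bash
ls; mkdir -p pics
cat > h.py <<'E'
import numpy as np, cv2
from scipy.spatial.transform import Rotation as R
from bench import ctrl, vision
def ray(im,u,v):
    E=np.array(im["extrinsics"]);d=E[:3,:3].T@np.array([(u-im["cx"])/im["fx"],(v-im["cy"])/im["fy"],1.]);o=-E[:3,:3].T@E[:3,3];return o,d
def at(im,u,v,z):
    o,d=ray(im,u,v);return (o+d*(z-o[2])/d[2]).round(4)
def proj(im,p):
    E=np.array(im["extrinsics"]);c=E[:3,:3]@np.array(p)+E[:3,3];return np.array([im["fx"]*c[0]/c[2]+im["cx"],im["fy"]*c[1]/c[2]+im["cy"]]).round(1)
def totool(p,s=None):
    s=s or ctrl.get_state();return (R.from_rotvec(s["tool_rot"]).inv().apply(np.array(p)-s["position"])*1000).round(1)
E
python3 - <<'E'
from h import *
a=vision.get_image("scene");b=vision.get_image("top")
cv2.imwrite("pics/scene.png",a["color"]);cv2.imwrite("pics/top.png",b["color"])
for n,im in(("scene",a),("top",b)):
  print(n,at(im,320,240,0),ray(im,0,0)[0])
  for t in["crusher","lid","tray","pod_a_centre","salt_shaker_centre"]:
    print(t,[(np.round(d["bbox"]).tolist(),round(d["conf"],2)) for d in vision.spot_in(n,t)])
s=ctrl.get_state();print(s)
E
```

```text
pics
scene [ 0.6865 -0.1766  0.    ] [-0.19917959  0.56636568  1.28089394]
crusher [([285.0, 252.0, 325.0, 304.0], 0.71)]
lid [([362.0, 242.0, 394.0, 261.0], 0.93), ([448.0, 192.0, 471.0, 213.0], 0.86)]
tray [([208.0, 314.0, 273.0, 366.0], 0.55)]
pod_a_centre [([222.0, 339.0, 236.0, 353.0], 0.55)]
salt_shaker_centre [([333.0, 212.0, 342.0, 233.0], 0.7), ([286.0, 252.0, 328.0, 306.0], 0.47)]
top [ 0.7001 -0.0694  0.    ] [-0.74078427 -0.58168598  1.90509331]
crusher []
lid []
tray []
pod_a_centre []
salt_shaker_centre []
{'time': 0.6, 'joint_positions': array([ 1.18709287,  0.32095424, -0.07010404,  1.45047862,  0.02258894,
        1.37076679, -0.05688566]), 'qd': array([ 0.00171939,  0.00044224,  0.00018554, -0.00159425,  0.00105711,
        0.00085909,  0.00167144]), 'joint_torque': array([-5.02005332e-04, -4.90794396e+01, -4.03021462e-01, -3.12608564e+01,
       -6.37478032e-02,  3.38950544e-02,  3.46069839e-05]), 'position': array([ 0.25180673, -0.59929061,  0.22262705]), 'tool_rot': array([3.07946423e+00, 6.20773327e-01, 1.04198195e-05]), 'ft_force': array([ 1.2446445 ,  0.0968833 , -0.63887891]), 'torque': array([-0.01703779, -0.00837666,  0.01229715]), 'grip_force': 0.0, 'grip_width': 1.0011794518107398}
```

Run:
```python
import cv2
a=cv2.imread("pics/scene.png");cv2.imwrite("pics/s2.png",cv2.resize(a[150:400,180:500],(768,600),interpolation=cv2.INTER_CUBIC))
```

```text
(no output)
```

View pics/s2.png

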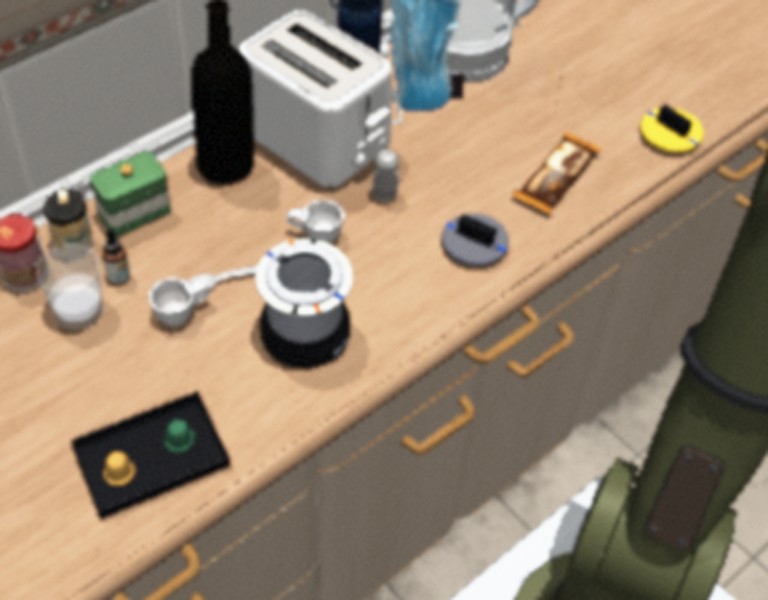

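View pics/top.png

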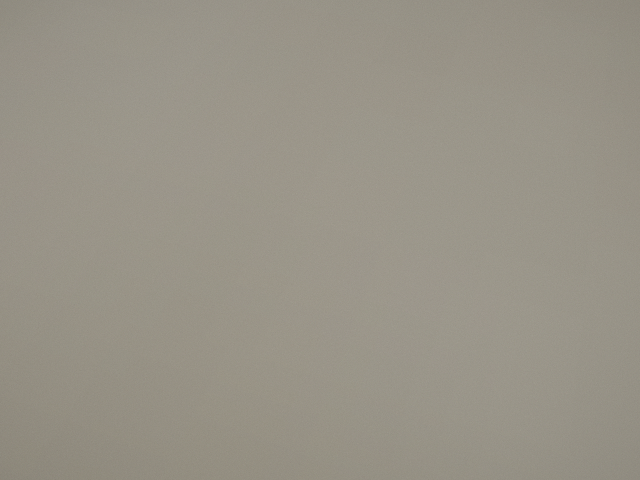

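The scene view shows the grey lid at scene px (378,249). The yellow look-alike, to be left alone, is at (460,204). The crusher's mouth is at (307,263), the brass pod at (229,345), the green pod at (254,331) and the tray between (211,314) and (275,364). The top camera sees only a blank surface, so it's no use.

Run:
```python
from h import *
a=vision.get_image("scene")
P=lambda x,y,z:at(a,180+x/2.4,150+y/2.4,z)
for n,x,y,z in[("podA",118,462,.02),("podB",179,430,.02),("lid",475,236,.02),("bar",477,230,.048),("barL",458,224,.045),("barR",496,238,.045),("lidptrL",446,238,.018),("lidptrR",505,248,.018),("mouth",304,274,.13),("base",305,335,.0),("blue1",262,275,.124),("blue2",338,296,.124),("or1",290,241,.124),("or2",319,309,.124),
 ("trayTL",73,438,.022),("trayTR",197,394,.022),("trayBR",229,462,.022),("trayBL",102,514,.022),("cup1",172,300,.03),("cup2",322,222,.03),("salt",384,160,.09),("choc",557,173,.01),("yel",672,130,.02),("bottletop",217,5,.3),("toaster",315,50,.2),("lemon?",77,290,.05)]:
  p=P(x,y,z);print(n,p,np.hypot(p[0],p[1]).round(3))
w=vision.get_image("wrist");cv2.imwrite("pics/w0.png",w["color"]);print(w["fx"],ray(w,320,240),totool(ray(w,0,0)[0]))
```

```text
podA [0.5264 0.3004 0.02  ] 0.606
podB [0.517  0.2169 0.02  ] 0.561
lid [ 0.5168 -0.2966  0.02  ] 0.596
bar [ 0.5073 -0.2875  0.048 ] 0.583
barL [ 0.5343 -0.2763  0.045 ] 0.602
barR [ 0.4813 -0.3     0.045 ] 0.567
lidptrL [ 0.5415 -0.2626  0.018 ] 0.602
lidptrR [ 0.4744 -0.3156  0.018 ] 0.57
mouth [ 0.5451 -0.0061  0.13  ] 0.545
base [ 0.5445 -0.0055  0.    ] 0.545
blue1 [0.5815 0.0338 0.124 ] 0.582
blue2 [ 0.4939 -0.0203  0.124 ] 0.494
or1 [ 0.6045 -0.0294  0.124 ] 0.605
or2 [0.4929 0.0113 0.124 ] 0.493
trayTL [0.5891 0.3259 0.022 ] 0.673
trayTR [0.5456 0.1696 0.022 ] 0.571
trayBR [0.4397 0.1956 0.022 ] 0.481
trayBL [0.4778 0.3528 0.022 ] 0.594
cup1 [0.6867 0.1119 0.03  ] 0.696
cup2 [ 0.6694 -0.136   0.03  ] 0.683
salt [ 0.6651 -0.2475  0.09  ] 0.71
choc [ 0.536  -0.4904  0.01  ] 0.726
yel [ 0.4818 -0.6931  0.02  ] 0.844
bottletop [ 0.8782 -0.1213  0.3   ] 0.887
toaster [ 0.8157 -0.2409  0.2   ] 0.851
lemon? [0.7667 0.2087 0.05  ] 0.795
422.8689397408542 (array([ 0.31747146, -0.57199962,  0.38513697]), array([-0.24311074, -0.09902115, -0.96496374])) [  71.1    0.3 -162.5]
```

Candidates for the lid are the grey-disc one at (378,249), the one wanted, and the yellow one at (460,204), the look-alike. I'll move above the grey lid and take a close look.

Call:
{"name": "jog_arm", "arguments": {"increments": [{"tx":40,"ty":-20},{"tx":80,"ty":-40},{"tx":115,"ty":-60},{"tx":150,"ty":-77},{"tx":180,"ty":-92}]}}

```text
validation failed for argument at $.in...
```

Call:
{"name": "jog_arm", "arguments": {"increments": [{"tx":37,"ty":-19},{"tx":74,"ty":-38},{"tx":111,"ty":-57},{"tx":148,"ty":-76},{"tx":177,"ty":-92}]}}

```text
validation failed for argument at $.in...
```

Run:
```python
from h import *
w=vision.get_image("wrist");cv2.imwrite("pics/w1.png",w["color"])
s=ctrl.get_state();print(s["time"],s["position"],s["joint_positions"],proj(w,[.51,-.29,.03]))
```

```text
0.75 [ 0.25181789 -0.59925807  0.22261471] [ 1.18705401  0.32095408 -0.0700891   1.45050312  0.02256647  1.37080457
 -0.05692746] [  31.4 -339.3]
```

View pics/w1.png

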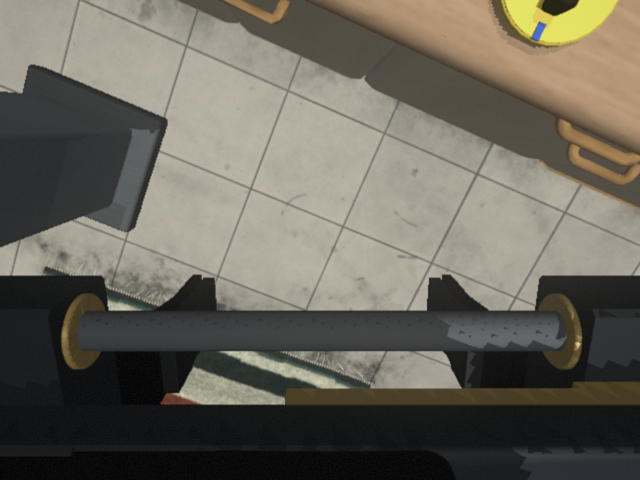

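The wrist picture shows the floor, cabinet doors and yellow lid at (560,10), because the move was refused. Image-up is tool +x, and the fingers are at rows 280–400. I'll retry with every field given.

Call:
{"name": "jog_arm", "arguments": {"increments": [{"tx":40,"ty":-20,"tz":0,"wx":0,"wy":0,"wz":0,"gripper":1},{"tx":80,"ty":-40,"tz":0,"wx":0,"wy":0,"wz":0,"gripper":1},{"tx":115,"ty":-60,"tz":0,"wx":0,"wy":0,"wz":0,"gripper":1},{"tx":150,"ty":-77,"tz":0,"wx":0,"wy":0,"wz":0,"gripper":1},{"tx":180,"ty":-92,"tz":0,"wx":0,"wy":0,"wz":0,"gripper":1}], "grip_force": 10}}

```text
time: 1.17
position: [0.3841, -0.442, 0.2229]
tool_rot: [3.079, 0.623, 0.002]
ft_force: [1.2, 0.2, -1.1]
grip_width: 0.998
grip_force: 0.0
```

Call:
{"name": "jog_arm", "arguments": {"increments": [{"tx":35,"ty":-20,"tz":0,"wx":0,"wy":0,"wz":0,"gripper":1},{"tx":70,"ty":-40,"tz":0,"wx":0,"wy":0,"wz":0,"gripper":1},{"tx":105,"ty":-60,"tz":0,"wx":0,"wy":0,"wz":0,"gripper":1},{"tx":120,"ty":-77,"tz":0,"wx":0,"wy":0,"wz":0,"gripper":1},{"tx":120,"ty":-92,"tz":0,"wx":0,"wy":0,"wz":0,"gripper":1}]}}

```text
time: 1.58
position: [0.461, -0.3084, 0.2227]
tool_rot: [-3.076, -0.633, -0.004]
ft_force: [-0.8, 0.5, 0.8]
grip_width: 1.002
grip_force: 0.0
```

Run:
```python
from h import *
w=vision.get_image("wrist");cv2.imwrite("pics/w2.png",w["color"])
s=ctrl.get_state();print(s["time"],s["position"],s["joint_positions"],proj(w,[.51,-.29,.03]))
print(vision.spot_in("wrist","lid"))
```

```text
1.6333 [ 0.45855253 -0.3072612   0.22280567] [ 0.81575432  0.12823411 -0.29658608  1.68747759  0.03656459  1.33299508
 -0.65236793] [324.1 149.5]
[{'bbox': [282.5, 80.6, 394.7, 195.6], 'conf': 0.77}]
```

View pics/w2.png

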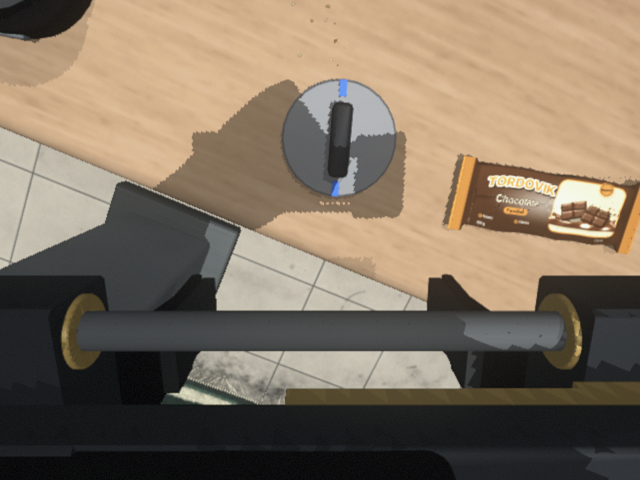

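The grey lid's disc is centred at (339,138), with blue pointers at (343,88) and (335,187) and the black bar between them. The disc is grey with blue pointers, so this is the right lid. The crusher's base edge is at upper left and the chocolate bar at right.

```bash
cat >> h.py <<'E'
def yaw(): return np.degrees(np.arctan2(*R.from_rotvec(ctrl.get_state()["tool_rot"]).as_matrix()[[1,0],0])).round(1)
def blobs(im,lo,hi,box,z,mn=8):
    x0,y0,x1,y1=box;h=cv2.cvtColor(im["color"],cv2.COLOR_BGR2HSV)[y0:y1,x0:x1]
    n,_,st,c=cv2.connectedComponentsWithStats(cv2.inRange(h,lo,hi))
    return [((c[i]+[x0,y0]).round(1).tolist(),int(st[i,4]),at(im,*(c[i]+[x0,y0]),z)) for i in range(1,n) if st[i,4]>=mn]
E
python3 - <<'E'
from h import *
w=vision.get_image("wrist")
b=blobs(w,(100,120,100),(125,255,255),(270,70,410,210),.018);print(b)
p=[x[2] for x in b];
if len(p)==2: d=p[0]-p[1];print("ptr ang",np.degrees(np.arctan2(d[1],d[0])),(p[0]+p[1])/2,np.linalg.norm(d))
print("disc",at(w,338.6,138.1,.016),"bartop ends",at(w,342,104,.048),at(w,338,174,.048),yaw(),totool([.53,-.10,.223]))
E
```

```text
[([341.7, 82.0], 109, array([ 0.5616, -0.2844,  0.018 ])), ([334.0, 183.6], 89, array([ 0.4827, -0.312 ,  0.018 ]))]
ptr ang 19.280341649580826 [ 0.52215 -0.2982   0.018  ] 0.08358809723878152
disc [ 0.5195 -0.3002  0.016 ] bartop ends [ 0.544  -0.2909  0.048 ] [ 0.4942 -0.3094  0.048 ] 22.9 [ 149.7 -167.7   -0.3]
```

Call:
{"name": "jog_arm", "arguments": {"increments": [{"tx":20,"ty":-33,"tz":-5,"wx":0,"wy":0,"wz":0,"gripper":1},{"tx":40,"ty":-66,"tz":-10,"wx":0,"wy":0,"wz":0,"gripper":1},{"tx":60,"ty":-100,"tz":-15,"wx":0,"wy":0,"wz":0,"gripper":1},{"tx":80,"ty":-133,"tz":-20,"wx":0,"wy":0,"wz":0,"gripper":1},{"tx":100,"ty":-165,"tz":-25,"wx":0,"wy":0,"wz":0,"gripper":1}]}}

```text
time: 2.15
position: [0.4854, -0.1227, 0.2481]
tool_rot: [3.08, 0.616, 0.001]
ft_force: [0.7, -0.4, -0.4]
grip_width: 0.996
grip_force: 0.0
```

Call:
{"name": "jog_arm", "arguments": {"increments": [{"tx":20,"ty":-33,"tz":-5,"wx":0,"wy":0,"wz":0,"gripper":1},{"tx":36,"ty":-60,"tz":-10,"wx":0,"wy":0,"wz":0,"gripper":1},{"tx":46,"ty":-74,"tz":-10,"wx":0,"wy":0,"wz":0,"gripper":1},{"tx":46,"ty":-74,"tz":-10,"wx":0,"wy":0,"wz":0,"gripper":1},{"tx":46,"ty":-74,"tz":-10,"wx":0,"wy":0,"wz":0,"gripper":1}]}}

```text
time: 2.57
position: [0.4996, -0.0374, 0.2578]
tool_rot: [3.079, 0.621, 0.001]
ft_force: [-0.8, -1.1, 0.3]
grip_width: 0.999
grip_force: 0.0
```

Run:
```python
from h import *
w=vision.get_image("wrist");cv2.imwrite("pics/w3.png",w["color"])
s=ctrl.get_state();print(s["time"],s["position"],yaw(),proj(w,[.545,-.006,.13]))
print(vision.spot_in("wrist","crusher"))
print("blue",blobs(w,(100,120,90),(125,255,255),(0,0,640,280),.124))
print("or",blobs(w,(5,150,120),(18,255,255),(0,0,640,280),.124))
```

```text
2.6167 [ 0.49925322 -0.03867995  0.25749191] 22.7 [303.8 151.4]
[{'bbox': [219.2, 47.7, 403.0, 231.6], 'conf': 0.72}]
blue [([325.8, 54.5], 168, array([0.6075, 0.0043, 0.124 ])), ([299.3, 220.8], 117, array([ 0.498 , -0.0214,  0.124 ])), ([576.6, 240.6], 77, array([ 0.5626, -0.2127,  0.124 ]))]
or [([257.0, 200.5], 122, array([0.5001, 0.0117, 0.124 ]))]
```

View pics/w3.png

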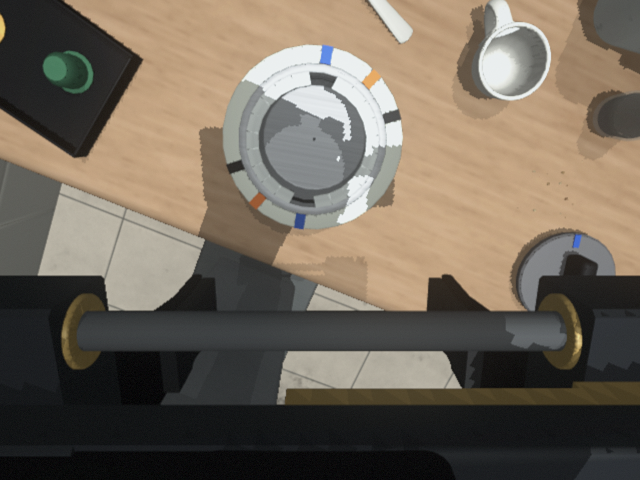

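The crusher fills the view, with its collar centred near (312,138). Blue marks are at (326,54) and (299,221), orange at (373,76) and (257,200), black at (392,117) and (236,167). The notches at (322,78) and (303,200) line up with the blue marks. The green pod is at (65,70) in the tray.

Run:
```python
from h import *
w=vision.get_image("wrist")
A=lambda *c:at(w,*c,.124)
for n,a,b in[("blue",(325.8,54.5),(299.3,220.8)),("orange",(373.5,76),(257,200.5)),("black",(392,117),(236,167))]:
  p,q=A(*a),A(*b);d=p-q;print(n,(p+q)/2,np.linalg.norm(d).round(4),np.degrees(np.arctan2(d[1],d[0])).round(1))
print("notch",at(w,322.5,77,.13),at(w,303,201,.13),"collar",A(312,138))
c=w["color"][40:240,210:410]
print("green",at(w,66,69,.03))
```

```text
blue [ 0.55225 -0.01045  0.124  ] 0.1122 13.0
orange [ 0.5533 -0.0109  0.124 ] 0.1151 -21.3
black [ 0.5521  -0.01125  0.124  ] 0.1118 -50.0
notch [ 0.5928 -0.0013  0.13  ] [ 0.513 -0.02   0.13 ] collar [ 0.5546 -0.0096  0.124 ]
green [0.5233 0.2091 0.03  ]
```

Call:
{"name": "jog_arm", "arguments": {"increments": [{"tx":17,"ty":-37,"tz":0,"wx":0,"wy":0,"wz":-0.12,"gripper":1},{"tx":34,"ty":-74,"tz":0,"wx":0,"wy":0,"wz":-0.24,"gripper":0.8},{"tx":50,"ty":-112,"tz":0,"wx":0,"wy":0,"wz":-0.36,"gripper":0.7},{"tx":67,"ty":-150,"tz":0,"wx":0,"wy":0,"wz":-0.48,"gripper":0.55},{"tx":84,"ty":-187,"tz":0,"wx":0,"wy":0,"wz":-0.6,"gripper":0.55}]}}

```text
time: 3.13
position: [0.5045, 0.1682, 0.2576]
tool_rot: [2.756, 1.505, 0.0]
ft_force: [1.5, 0.2, -0.5]
grip_width: 0.783
grip_force: 0.0
```

Call:
{"name": "jog_arm", "arguments": {"increments": [{"tx":0,"ty":0,"tz":0,"wx":0,"wy":0,"wz":-0.12,"gripper":0.55},{"tx":0,"ty":0,"tz":0,"wx":0,"wy":0,"wz":-0.24,"gripper":0.55},{"tx":0,"ty":0,"tz":0,"wx":0,"wy":0,"wz":-0.33,"gripper":0.55},{"tx":0,"ty":0,"tz":0,"wx":0,"wy":0,"wz":-0.33,"gripper":0.55},{"tx":0,"ty":0,"tz":0,"wx":0,"wy":0,"wz":-0.33,"gripper":0.55}]}}

```text
time: 3.55
position: [0.5046, 0.1668, 0.2573]
tool_rot: [2.479, 1.929, -0.001]
ft_force: [0.5, -0.2, 0.1]
grip_width: 0.56
grip_force: 0.0
```

Run:
```python
from h import *
w=vision.get_image("wrist");cv2.imwrite("pics/w4.png",w["color"])
s=ctrl.get_state();print(s["time"],s["position"],yaw(),s["joint_positions"],s["grip_width"])
print(vision.spot_in("wrist","pod_a_centre"),vision.spot_in("wrist","tray"))
```

```text
3.6 [0.50454678 0.16701457 0.25733265] 75.8 [ 0.35076456  0.10266943 -0.76559448  1.66957112  0.0722765   1.39864879
 -0.67270526] 0.5528736422808457
[{'bbox': [290.0, 25.9, 330.2, 70.7], 'conf': 0.92}] [{'bbox': [246.9, 0.0, 376.3, 193.3], 'conf': 0.56}]
```

View pics/w4.png

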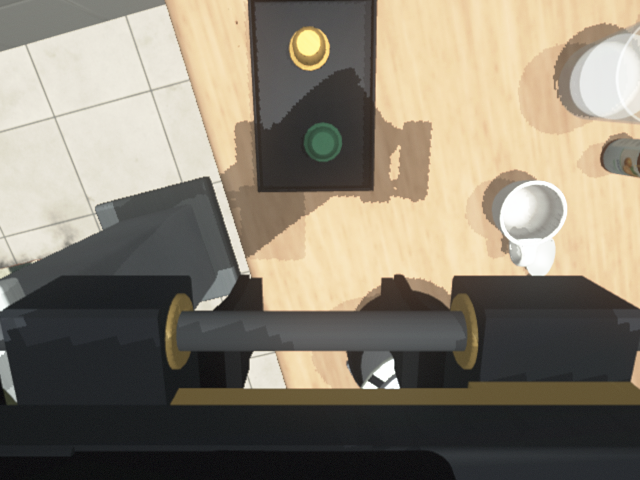

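The tray is aligned with the view. The green pod is centred at (323,142); the brass pod's flange is centred at (310,50) and its top at (309,43).

Run:
```python
from h import *
w=vision.get_image("wrist")
g=at(w,323,143,.006);print("green",g,at(w,323,142,.032))
b=at(w,310,50,.006);b2=at(w,309,42,.032);print("brass",b,b2)
print("tray edge ang",[np.degrees(np.arctan2(*(at(w,*p,.022)-at(w,*q,.022))[[1,0]])).round(1) for p,q in(((249,0),(257,190)),((377,0),(374,190)),)])
print(totool([g[0],g[1],.008]),totool([b[0],b[1],.008]), "mouth",totool([.5525,-.0107,.135]),ctrl.get_state()["position"])
```

```text
green [0.5203 0.2191 0.006 ] [0.5207 0.2209 0.032 ]
brass [0.5289 0.3019 0.006 ] [0.5292 0.3039 0.032 ]
tray edge ang [np.float64(76.1), np.float64(76.9)]
[ 53.7   3.  249.5] [136.1  -8.7 249.5] mouth [-161.4   90.1  122.5] [0.50428781 0.16777105 0.25748078]
```

Call:
{"name": "jog_arm", "arguments": {"increments": [{"tx":20,"ty":1,"tz":30,"wx":0,"wy":0,"wz":0,"gripper":0.55},{"tx":40,"ty":3,"tz":60,"wx":0,"wy":0,"wz":0,"gripper":0.55},{"tx":54,"ty":3,"tz":98,"wx":0,"wy":0,"wz":0,"gripper":0.55},{"tx":54,"ty":3,"tz":138,"wx":0,"wy":0,"wz":0,"gripper":0.55},{"tx":54,"ty":3,"tz":175,"wx":0,"wy":0,"wz":0,"gripper":0.55}]}}

```text
time: 4.17
position: [0.5197, 0.2211, 0.0808]
tool_rot: [-2.473, -1.936, -0.001]
ft_force: [-0.3, -0.7, -0.1]
grip_width: 0.55
grip_force: 0.0
```

Call:
{"name": "jog_arm", "arguments": {"increments": [{"tx":0,"ty":0,"tz":25,"wx":0,"wy":0,"wz":0,"gripper":0.55},{"tx":0,"ty":0,"tz":48,"wx":0,"wy":0,"wz":0,"gripper":0.55},{"tx":0,"ty":0,"tz":64,"wx":0,"wy":0,"wz":0,"gripper":0.55},{"tx":0,"ty":0,"tz":74,"wx":0,"wy":0,"wz":0,"gripper":0.55},{"tx":0,"ty":0,"tz":74,"wx":0,"wy":0,"wz":0,"gripper":0.55}]}}

```text
time: 4.58
position: [0.5186, 0.2192, 0.0064]
tool_rot: [-2.474, -1.934, 0.006]
ft_force: [-0.1, 0.2, 0.1]
grip_width: 0.551
grip_force: 0.0
```

Call:
{"name": "jog_arm", "arguments": {"increments": [{"tx":0,"ty":0,"tz":0,"wx":0,"wy":0,"wz":0,"gripper":0.2},{"tx":0,"ty":0,"tz":0,"wx":0,"wy":0,"wz":0,"gripper":0.2},{"tx":0,"ty":0,"tz":0,"wx":0,"wy":0,"wz":0,"gripper":0.2},{"tx":0,"ty":0,"tz":0,"wx":0,"wy":0,"wz":0,"gripper":0.2},{"tx":0,"ty":0,"tz":0,"wx":0,"wy":0,"wz":0,"gripper":0.2}], "grip_force": 10}}

```text
time: 5.0
position: [0.5209, 0.2204, 0.0098]
tool_rot: [2.474, 1.935, 0.003]
ft_force: [-0.5, -0.3, 4.0]
grip_width: 0.334
grip_force: 10.1
```

Call:
{"name": "jog_arm", "arguments": {"increments": [{"tx":0,"ty":0,"tz":-30,"wx":0,"wy":0,"wz":0,"gripper":0.2},{"tx":0,"ty":0,"tz":-70,"wx":0,"wy":0,"wz":0,"gripper":0.2},{"tx":-10,"ty":5,"tz":-108,"wx":0,"wy":0,"wz":0,"gripper":0.2},{"tx":-35,"ty":15,"tz":-138,"wx":0,"wy":0,"wz":0,"gripper":0.2},{"tx":-68,"ty":29,"tz":-155,"wx":0,"wy":0,"wz":0,"gripper":0.2}]}}

```text
time: 5.42
position: [0.5327, 0.1508, 0.1683]
tool_rot: [2.466, 1.943, 0.01]
ft_force: [1.3, 0.7, 0.1]
grip_width: 0.331
grip_force: 10.0
```

Call:
{"name": "jog_arm", "arguments": {"increments": [{"tx":-36,"ty":15,"tz":-2,"wx":0,"wy":0,"wz":0,"gripper":0.2},{"tx":-72,"ty":30,"tz":-5,"wx":0,"wy":0,"wz":0,"gripper":0.2},{"tx":-105,"ty":44,"tz":-5,"wx":0,"wy":0,"wz":0,"gripper":0.2},{"tx":-132,"ty":55,"tz":0,"wx":0,"wy":0,"wz":0,"gripper":0.2},{"tx":-140,"ty":58,"tz":10,"wx":0,"wy":0,"wz":0,"gripper":0.2}]}}

```text
time: 5.83
position: [0.5559, -0.0098, 0.1547]
tool_rot: [2.478, 1.923, 0.0]
ft_force: [-0.0, -0.7, -0.3]
grip_width: 0.333
grip_force: 10.0
```

Call:
{"name": "jog_arm", "arguments": {"increments": [{"tx":0,"ty":0,"tz":16,"wx":0,"wy":0,"wz":0,"gripper":0.2},{"tx":0,"ty":0,"tz":16,"wx":0,"wy":0,"wz":0,"gripper":0.2},{"tx":0,"ty":0,"tz":16,"wx":0,"wy":0,"wz":0,"gripper":0.2},{"tx":0,"ty":0,"tz":16,"wx":0,"wy":0,"wz":0,"gripper":0.2},{"tx":0,"ty":0,"tz":16,"wx":0,"wy":0,"wz":0,"gripper":0.2}]}}

```text
time: 6.25
position: [0.5549, -0.0015, 0.1385]
tool_rot: [2.472, 1.938, 0.002]
ft_force: [-0.1, 0.3, -0.4]
grip_width: 0.331
grip_force: 10.0
```

Call:
{"name": "jog_arm", "arguments": {"increments": [{"tx":0,"ty":0,"tz":0,"wx":0,"wy":0,"wz":0,"gripper":0.55},{"tx":0,"ty":0,"tz":0,"wx":0,"wy":0,"wz":0,"gripper":0.55},{"tx":0,"ty":0,"tz":0,"wx":0,"wy":0,"wz":0,"gripper":0.55},{"tx":0,"ty":0,"tz":-10,"wx":0,"wy":0,"wz":0,"gripper":0.55},{"tx":0,"ty":0,"tz":-35,"wx":0,"wy":0,"wz":0,"gripper":0.55}]}}

```text
time: 6.67
position: [0.552, -0.0028, 0.1704]
tool_rot: [-2.471, -1.933, 0.007]
ft_force: [-0.3, -0.3, -1.1]
grip_width: 0.536
grip_force: 0.0
```

Run:
```python
from h import *
s=ctrl.get_state();print(s["time"],s["position"],s["grip_width"],totool([.529,.302,.0085]))
w=vision.get_image("wrist");cv2.imwrite("pics/w5.png",w["color"])
```

```text
6.6667 [ 0.55201327 -0.00282489  0.17038949] 0.5359341668858071 [290.5 -94.6 162.2]
```

Call:
{"name": "jog_arm", "arguments": {"increments": [{"tx":36,"ty":-12,"tz":0,"wx":0,"wy":0,"wz":0,"gripper":0.55},{"tx":74,"ty":-25,"tz":0,"wx":0,"wy":0,"wz":0,"gripper":0.55},{"tx":112,"ty":-38,"tz":0,"wx":0,"wy":0,"wz":0,"gripper":0.55},{"tx":150,"ty":-51,"tz":0,"wx":0,"wy":0,"wz":0,"gripper":0.55},{"tx":187,"ty":-64,"tz":10,"wx":0,"wy":0,"wz":0,"gripper":0.55}]}}

```text
time: 7.13
position: [0.5386, 0.1967, 0.1655]
tool_rot: [2.473, 1.933, 0.008]
ft_force: [1.0, 0.1, -0.2]
grip_width: 0.548
grip_force: 0.0
```

Call:
{"name": "jog_arm", "arguments": {"increments": [{"tx":36,"ty":-12,"tz":10,"wx":0,"wy":0,"wz":0,"gripper":0.55},{"tx":70,"ty":-24,"tz":25,"wx":0,"wy":0,"wz":0,"gripper":0.55},{"tx":95,"ty":-33,"tz":45,"wx":0,"wy":0,"wz":0,"gripper":0.55},{"tx":102,"ty":-35,"tz":70,"wx":0,"wy":0,"wz":0,"gripper":0.55},{"tx":102,"ty":-35,"tz":95,"wx":0,"wy":0,"wz":0,"gripper":0.55}]}}

```text
time: 7.55
position: [0.5271, 0.3064, 0.0682]
tool_rot: [-2.468, -1.941, -0.005]
ft_force: [0.6, -0.7, -0.2]
grip_width: 0.545
grip_force: 0.0
```

Call:
{"name": "jog_arm", "arguments": {"increments": [{"tx":0,"ty":0,"tz":0,"wx":0,"wy":0,"wz":0,"gripper":0.55},{"tx":0,"ty":0,"tz":0,"wx":0,"wy":0,"wz":0,"gripper":0.55},{"tx":0,"ty":0,"tz":0,"wx":0,"wy":0,"wz":0,"gripper":0.55},{"tx":0,"ty":0,"tz":0,"wx":0,"wy":0,"wz":0,"gripper":0.55},{"tx":0,"ty":0,"tz":0,"wx":0,"wy":0,"wz":0,"gripper":0.55}]}}

```text
time: 7.97
position: [0.5293, 0.3016, 0.0695]
tool_rot: [2.475, 1.934, 0.005]
ft_force: [-0.6, 0.3, 0.7]
grip_width: 0.547
grip_force: 0.0
```

Run:
```python
from h import *
s=ctrl.get_state();print(s["time"],s["position"],s["grip_width"],yaw(),totool([.529,.302,.0085]))
```

```text
7.9667 [0.529267   0.30162123 0.06954827] 0.5468364089591635 76.0 [ 0.2 -0.5 61. ]
```

Call:
{"name": "jog_arm", "arguments": {"increments": [{"tx":0,"ty":0,"tz":25,"wx":0,"wy":0,"wz":0,"gripper":0.55},{"tx":0,"ty":0,"tz":45,"wx":0,"wy":0,"wz":0,"gripper":0.55},{"tx":0,"ty":0,"tz":58,"wx":0,"wy":0,"wz":0,"gripper":0.55},{"tx":0,"ty":0,"tz":61,"wx":0,"wy":0,"wz":0,"gripper":0.55},{"tx":0,"ty":0,"tz":61,"wx":0,"wy":0,"wz":0,"gripper":0.55}]}}

```text
time: 8.38
position: [0.5276, 0.3012, 0.0062]
tool_rot: [-2.474, -1.935, 0.002]
ft_force: [-0.6, 0.9, -0.4]
grip_width: 0.549
grip_force: 0.0
```

Call:
{"name": "jog_arm", "arguments": {"increments": [{"tx":0,"ty":0,"tz":0,"wx":0,"wy":0,"wz":0,"gripper":0.2},{"tx":0,"ty":0,"tz":0,"wx":0,"wy":0,"wz":0,"gripper":0.2},{"tx":0,"ty":0,"tz":0,"wx":0,"wy":0,"wz":0,"gripper":0.2},{"tx":0,"ty":0,"tz":0,"wx":0,"wy":0,"wz":0,"gripper":0.2},{"tx":0,"ty":0,"tz":0,"wx":0,"wy":0,"wz":0,"gripper":0.2}], "grip_force": 10}}

```text
time: 8.8
position: [0.5284, 0.302, 0.0075]
tool_rot: [2.474, 1.936, 0.002]
ft_force: [0.3, -0.3, 3.5]
grip_width: 0.334
grip_force: 10.0
```

Call:
{"name": "jog_arm", "arguments": {"increments": [{"tx":0,"ty":0,"tz":-30,"wx":0,"wy":0,"wz":0,"gripper":0.2},{"tx":0,"ty":0,"tz":-70,"wx":0,"wy":0,"wz":0,"gripper":0.2},{"tx":-10,"ty":3,"tz":-108,"wx":0,"wy":0,"wz":0,"gripper":0.2},{"tx":-35,"ty":11,"tz":-138,"wx":0,"wy":0,"wz":0,"gripper":0.2},{"tx":-70,"ty":23,"tz":-155,"wx":0,"wy":0,"wz":0,"gripper":0.2}]}}

```text
time: 9.22
position: [0.5335, 0.2326, 0.1661]
tool_rot: [-2.467, -1.944, -0.011]
ft_force: [1.5, 0.7, 0.4]
grip_width: 0.337
grip_force: 10.0
```

Call:
{"name": "jog_arm", "arguments": {"increments": [{"tx":-36,"ty":12,"tz":-5,"wx":0,"wy":0,"wz":0,"gripper":0.2},{"tx":-74,"ty":24,"tz":-8,"wx":0,"wy":0,"wz":0,"gripper":0.2},{"tx":-112,"ty":36,"tz":-8,"wx":0,"wy":0,"wz":0,"gripper":0.2},{"tx":-150,"ty":48,"tz":-8,"wx":0,"wy":0,"wz":0,"gripper":0.2},{"tx":-185,"ty":60,"tz":-8,"wx":0,"wy":0,"wz":0,"gripper":0.2}]}}

```text
time: 9.63
position: [0.5468, 0.0316, 0.17]
tool_rot: [2.474, 1.934, -0.0]
ft_force: [1.1, 0.3, 0.0]
grip_width: 0.334
grip_force: 10.0
```

Call:
{"name": "jog_arm", "arguments": {"increments": [{"tx":-30,"ty":10,"tz":0,"wx":0,"wy":0,"wz":0,"gripper":0.2},{"tx":-48,"ty":15,"tz":10,"wx":0,"wy":0,"wz":0,"gripper":0.2},{"tx":-51,"ty":15,"tz":25,"wx":0,"wy":0,"wz":0,"gripper":0.2},{"tx":-51,"ty":15,"tz":32,"wx":0,"wy":0,"wz":0,"gripper":0.2},{"tx":-51,"ty":15,"tz":32,"wx":0,"wy":0,"wz":0,"gripper":0.2}]}}

```text
time: 10.05
position: [0.5479, -0.0187, 0.1359]
tool_rot: [-2.472, -1.934, 0.003]
ft_force: [-0.1, -0.2, 0.2]
grip_width: 0.334
grip_force: 10.0
```

Call:
{"name": "jog_arm", "arguments": {"increments": [{"tx":0,"ty":0,"tz":0,"wx":0,"wy":0,"wz":0,"gripper":0.2},{"tx":0,"ty":0,"tz":0,"wx":0,"wy":0,"wz":0,"gripper":0.2},{"tx":0,"ty":0,"tz":0,"wx":0,"wy":0,"wz":0,"gripper":0.2},{"tx":0,"ty":0,"tz":0,"wx":0,"wy":0,"wz":0,"gripper":0.2},{"tx":0,"ty":0,"tz":0,"wx":0,"wy":0,"wz":0,"gripper":0.2}]}}

```text
time: 10.47
position: [0.5497, -0.0185, 0.1381]
tool_rot: [2.473, 1.937, 0.001]
ft_force: [0.5, 0.6, 0.3]
grip_width: 0.332
grip_force: 10.0
```

Call:
{"name": "jog_arm", "arguments": {"increments": [{"tx":0,"ty":0,"tz":0,"wx":0,"wy":0,"wz":0,"gripper":0.55},{"tx":0,"ty":0,"tz":0,"wx":0,"wy":0,"wz":0,"gripper":0.55},{"tx":0,"ty":0,"tz":0,"wx":0,"wy":0,"wz":0,"gripper":0.55},{"tx":0,"ty":0,"tz":-15,"wx":0,"wy":0,"wz":0,"gripper":0.55},{"tx":0,"ty":0,"tz":-50,"wx":0,"wy":0,"wz":0,"gripper":0.55}]}}

```text
time: 10.88
position: [0.546, -0.0192, 0.1837]
tool_rot: [-2.469, -1.932, 0.01]
ft_force: [-0.1, 0.2, 0.4]
grip_width: 0.534
grip_force: 0.0
```

Call:
{"name": "jog_arm", "arguments": {"increments": [{"tx":-20,"ty":0,"tz":-35,"wx":0,"wy":0,"wz":0,"gripper":0.55},{"tx":-40,"ty":0,"tz":-60,"wx":0,"wy":0,"wz":0,"gripper":0.55},{"tx":-60,"ty":0,"tz":-80,"wx":0,"wy":0,"wz":0,"gripper":0.55},{"tx":-60,"ty":0,"tz":-80,"wx":0,"wy":0,"wz":0,"gripper":0.55},{"tx":-60,"ty":0,"tz":-80,"wx":0,"wy":0,"wz":0,"gripper":0.55}]}}

```text
time: 11.3
position: [0.5354, -0.0785, 0.2686]
tool_rot: [2.476, 1.931, 0.002]
ft_force: [-0.3, -0.3, -0.9]
grip_width: 0.548
grip_force: 0.0
```

Run:
```python
from h import *
w=vision.get_image("wrist");u,v=proj(w,[.5525,-.0107,.13]).astype(int);print(u,v)
c=w["color"][max(0,v-130):v+130,max(0,u-150):u+150];cv2.imwrite("pics/w6.png",cv2.resize(c,None,fx=1.7,fy=1.7))
s=ctrl.get_state();print(s["time"],s["position"],yaw(),totool([.52,-.299,.1]))
print(vision.spot_in("wrist","pod_a_centre"))
```

```text
319 125
11.35 [ 0.53479684 -0.07698649  0.26728411] 76.0 [-219.1   39.2  167.2]
[{'bbox': [297.8, 140.0, 341.5, 173.6], 'conf': 0.76}]
```

View pics/w6.png

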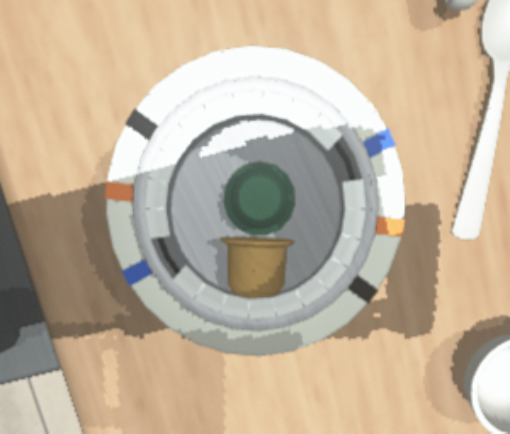

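Both pods are in the cup: the green one upright at crop (259,198), the brass one on its side at (257,268). I'll re-measure the crusher from this second view.

Run:
```python
from h import *
w=vision.get_image("wrist")
A=lambda x,y:at(w,169+x/1.7,y/1.7,.124)
for n,a,b in[("blue",(380,143),(137,271)),("orange",(390,226),(119,191)),("black",(363,289),(142,124))]:
  p,q=A(*a),A(*b);d=p-q;print(n,(p+q)/2,np.linalg.norm(d).round(4),np.degrees(np.arctan2(d[1],d[0])).round(1))
print(A(256,200), at(w,169+258/1.7,204/1.7,.13))
```

```text
blue [ 0.5517 -0.0061  0.124 ] 0.1117 13.1
orange [ 0.55145 -0.0061   0.124  ] 0.1119 -20.9
black [ 0.55155 -0.0062   0.124  ] 0.1116 -49.6
[ 0.5526 -0.0029  0.124 ] [ 0.553  -0.0047  0.13  ]
```

Call:
{"name": "jog_arm", "arguments": {"increments": [{"tx":-38,"ty":5,"tz":0,"wx":0,"wy":0,"wz":0,"gripper":0.55},{"tx":-78,"ty":11,"tz":0,"wx":0,"wy":0,"wz":0,"gripper":0.55},{"tx":-118,"ty":16,"tz":0,"wx":0,"wy":0,"wz":0,"gripper":0.55},{"tx":-158,"ty":22,"tz":0,"wx":0,"wy":0,"wz":0,"gripper":0.55},{"tx":-195,"ty":27,"tz":0,"wx":0,"wy":0,"wz":0,"gripper":0.55}]}}

```text
time: 11.87
position: [0.5137, -0.2738, 0.2661]
tool_rot: [-2.471, -1.937, 0.001]
ft_force: [0.3, 0.2, -0.4]
grip_width: 0.55
grip_force: 0.0
```

Call:
{"name": "jog_arm", "arguments": {"increments": [{"tx":-36,"ty":5,"tz":0,"wx":0,"wy":0,"wz":0,"gripper":0.55},{"tx":-66,"ty":9,"tz":0,"wx":0,"wy":0,"wz":0,"gripper":0.55},{"tx":-84,"ty":12,"tz":0,"wx":0,"wy":0,"wz":0,"gripper":0.55},{"tx":-84,"ty":12,"tz":0,"wx":0,"wy":0,"wz":0,"gripper":0.55},{"tx":-84,"ty":12,"tz":0,"wx":0,"wy":0,"wz":0,"gripper":0.55}]}}

```text
time: 12.28
position: [0.5058, -0.3565, 0.2661]
tool_rot: [-2.472, -1.934, -0.001]
ft_force: [0.7, 1.1, 0.7]
grip_width: 0.548
grip_force: 0.0
```

Call:
{"name": "jog_arm", "arguments": {"increments": [{"tx":0,"ty":0,"tz":0,"wx":0,"wy":0,"wz":0,"gripper":0.55},{"tx":0,"ty":0,"tz":0,"wx":0,"wy":0,"wz":0,"gripper":0.55},{"tx":0,"ty":0,"tz":0,"wx":0,"wy":0,"wz":0,"gripper":0.55},{"tx":0,"ty":0,"tz":0,"wx":0,"wy":0,"wz":0,"gripper":0.55},{"tx":0,"ty":0,"tz":0,"wx":0,"wy":0,"wz":0,"gripper":0.55}]}}

```text
time: 12.7
position: [0.5059, -0.3566, 0.2678]
tool_rot: [2.473, 1.937, -0.0]
ft_force: [0.0, -0.1, 0.3]
grip_width: 0.548
grip_force: 0.0
```

Run:
```python
from h import *
w=vision.get_image("wrist");cv2.imwrite("pics/w7.png",w["color"])
s=ctrl.get_state();print(s["time"],s["position"],yaw(),s["joint_positions"])
b=vision.spot_in("wrist","lid");print(b)
x0,y0,x1,y1=np.array(b[0]["bbox"]).round().astype(int);print("disc",at(w,(x0+x1)/2,(y0+y1)/2,.016))
B=blobs(w,(100,120,90),(125,255,255),(x0-5,max(0,y0-5),x1+5,y1+5),.018);print(B)
if len(B)>=2: d=B[0][2]-B[1][2];print((B[0][2]+B[1][2])/2,np.linalg.norm(d),np.degrees(np.arctan2(d[1],d[0])))
print(totool([.515,-.2975,.1]))
```

```text
12.75 [ 0.50582595 -0.35688727  0.26780407] 76.1 [ 0.94492366  0.26938746 -0.46030609  1.45164225  0.11965549  1.44794686
  0.24218722]
[{'bbox': [274.3, 81.2, 372.5, 188.9], 'conf': 0.73}]
disc [ 0.5235 -0.2978  0.016 ]
[([358.7, 111.1], 75, array([ 0.5611, -0.2846,  0.018 ])), ([285.2, 160.0], 71, array([ 0.4826, -0.3118,  0.018 ]))]
[ 0.52185 -0.2982   0.018  ] 0.08307881799833222 19.11103817443143
[ 60.1  -5.3 167.8]
```

Call:
{"name": "jog_arm", "arguments": {"increments": [{"tx":15,"ty":0,"tz":0,"wx":0,"wy":0,"wz":0.12,"gripper":0.55},{"tx":30,"ty":1,"tz":0,"wx":0,"wy":0,"wz":0.24,"gripper":0.55},{"tx":45,"ty":1,"tz":20,"wx":0,"wy":0,"wz":0.36,"gripper":0.55},{"tx":61,"ty":1,"tz":45,"wx":0,"wy":0,"wz":0.48,"gripper":0.55},{"tx":61,"ty":1,"tz":70,"wx":0,"wy":0,"wz":0.6,"gripper":0.55}]}}

```text
time: 13.22
position: [0.5234, -0.2942, 0.1979]
tool_rot: [2.936, 1.117, 0.005]
ft_force: [0.4, 0.5, 0.0]
grip_width: 0.551
grip_force: 0.0
```

Call:
{"name": "jog_arm", "arguments": {"increments": [{"tx":0,"ty":0,"tz":30,"wx":0,"wy":0,"wz":0.12,"gripper":0.55},{"tx":0,"ty":0,"tz":60,"wx":0,"wy":0,"wz":0.24,"gripper":0.55},{"tx":0,"ty":0,"tz":90,"wx":0,"wy":0,"wz":0.36,"gripper":0.55},{"tx":0,"ty":0,"tz":110,"wx":0,"wy":0,"wz":0.39,"gripper":0.55},{"tx":0,"ty":0,"tz":110,"wx":0,"wy":0,"wz":0.393,"gripper":0.55}]}}

```text
time: 13.63
position: [0.5179, -0.2968, 0.0826]
tool_rot: [-3.092, -0.522, 0.011]
ft_force: [-1.2, 0.4, -0.5]
grip_width: 0.553
grip_force: 0.0
```

Call:
{"name": "jog_arm", "arguments": {"increments": [{"tx":0,"ty":0,"tz":0,"wx":0,"wy":0,"wz":0,"gripper":0.55},{"tx":0,"ty":0,"tz":0,"wx":0,"wy":0,"wz":0,"gripper":0.55},{"tx":0,"ty":0,"tz":0,"wx":0,"wy":0,"wz":0,"gripper":0.55},{"tx":0,"ty":0,"tz":0,"wx":0,"wy":0,"wz":0,"gripper":0.55},{"tx":0,"ty":0,"tz":0,"wx":0,"wy":0,"wz":0,"gripper":0.55}]}}

```text
time: 14.05
position: [0.5221, -0.2989, 0.0891]
tool_rot: [3.096, 0.523, 0.003]
ft_force: [-0.1, 0.6, -0.4]
grip_width: 0.546
grip_force: 0.0
```

Run:
```python
from h import *
s=ctrl.get_state();print(s["time"],s["position"],yaw(),totool([.522,-.2982,.021]))
```

```text
14.05 [ 0.52208186 -0.29894217  0.08906746] 19.2 [ 0.1 -0.9 68.1]
```

Call:
{"name": "jog_arm", "arguments": {"increments": [{"tx":0,"ty":-1,"tz":25,"wx":0,"wy":0,"wz":0,"gripper":0.55},{"tx":0,"ty":-1,"tz":50,"wx":0,"wy":0,"wz":0,"gripper":0.55},{"tx":0,"ty":-1,"tz":62,"wx":0,"wy":0,"wz":0,"gripper":0.55},{"tx":0,"ty":-1,"tz":66,"wx":0,"wy":0,"wz":0,"gripper":0.55},{"tx":0,"ty":-1,"tz":66,"wx":0,"wy":0,"wz":0,"gripper":0.55}]}}

```text
time: 14.47
position: [0.5204, -0.2973, 0.0208]
tool_rot: [-3.097, -0.523, 0.002]
ft_force: [-0.4, 0.2, -0.4]
grip_width: 0.55
grip_force: 0.0
```

Call:
{"name": "jog_arm", "arguments": {"increments": [{"tx":0,"ty":0,"tz":0,"wx":0,"wy":0,"wz":0,"gripper":0.1},{"tx":0,"ty":0,"tz":0,"wx":0,"wy":0,"wz":0,"gripper":0.1},{"tx":0,"ty":0,"tz":0,"wx":0,"wy":0,"wz":0,"gripper":0.1},{"tx":0,"ty":0,"tz":0,"wx":0,"wy":0,"wz":0,"gripper":0.1},{"tx":0,"ty":0,"tz":0,"wx":0,"wy":0,"wz":0,"gripper":0.1}], "grip_force": 40}}

```text
time: 14.88
position: [0.5214, -0.2978, 0.0223]
tool_rot: [3.097, 0.523, 0.001]
ft_force: [-0.5, -0.2, 0.2]
grip_width: 0.259
grip_force: 0.0
```

Call:
{"name": "jog_arm", "arguments": {"increments": [{"tx":0,"ty":0,"tz":0,"wx":0,"wy":0,"wz":0,"gripper":0.1},{"tx":0,"ty":0,"tz":0,"wx":0,"wy":0,"wz":0,"gripper":0.1},{"tx":0,"ty":0,"tz":0,"wx":0,"wy":0,"wz":0,"gripper":0.1},{"tx":0,"ty":0,"tz":0,"wx":0,"wy":0,"wz":0,"gripper":0.1},{"tx":0,"ty":0,"tz":0,"wx":0,"wy":0,"wz":0,"gripper":0.1}]}}

```text
time: 15.3
position: [0.5212, -0.2978, 0.022]
tool_rot: [3.097, 0.523, 0.001]
ft_force: [-0.6, -0.6, 4.0]
grip_width: 0.185
grip_force: 40.0
```

Run:
```python
from h import *
s=ctrl.get_state();print(s["time"],s["position"],yaw(),s["grip_width"],s["ft_force"])
```

```text
15.3 [ 0.52119581 -0.29776145  0.022001  ] 19.2 0.18516908243538704 [-0.58108914 -0.59033736  4.0474031 ]
```

Call:
{"name": "jog_arm", "arguments": {"increments": [{"tx":0,"ty":0,"tz":-30,"wx":0,"wy":0,"wz":0,"gripper":0.1},{"tx":0,"ty":0,"tz":-70,"wx":0,"wy":0,"wz":0,"gripper":0.1},{"tx":0,"ty":0,"tz":-110,"wx":0,"wy":0,"wz":0,"gripper":0.1},{"tx":0,"ty":-15,"tz":-145,"wx":0,"wy":0,"wz":0,"gripper":0.1},{"tx":4,"ty":-40,"tz":-175,"wx":0,"wy":0,"wz":0,"gripper":0.1}]}}

```text
time: 15.72
position: [0.5109, -0.2613, 0.1985]
tool_rot: [3.097, 0.515, 0.001]
ft_force: [0.9, 0.2, -1.8]
grip_width: 0.18
grip_force: 40.0
```

Call:
{"name": "jog_arm", "arguments": {"increments": [{"tx":3,"ty":-32,"tz":-20,"wx":0,"wy":0,"wz":0.02,"gripper":0.1},{"tx":7,"ty":-68,"tz":-35,"wx":0,"wy":0,"wz":0.04,"gripper":0.1},{"tx":10,"ty":-105,"tz":-50,"wx":0,"wy":0,"wz":0.06,"gripper":0.1},{"tx":13,"ty":-142,"tz":-55,"wx":0,"wy":0,"wz":0.08,"gripper":0.1},{"tx":16,"ty":-180,"tz":-55,"wx":0,"wy":0,"wz":0.106,"gripper":0.1}]}}

```text
time: 16.13
position: [0.4675, -0.0815, 0.2527]
tool_rot: [3.12, 0.357, 0.003]
ft_force: [-0.0, 0.1, -0.7]
grip_width: 0.177
grip_force: 40.0
```

Call:
{"name": "jog_arm", "arguments": {"increments": [{"tx":-1,"ty":-30,"tz":0,"wx":0,"wy":0,"wz":0,"gripper":0.1},{"tx":-1,"ty":-50,"tz":0,"wx":0,"wy":0,"wz":0,"gripper":0.1},{"tx":-1,"ty":-56,"tz":0,"wx":0,"wy":0,"wz":0,"gripper":0.1},{"tx":-1,"ty":-56,"tz":0,"wx":0,"wy":0,"wz":0,"gripper":0.1},{"tx":-1,"ty":-56,"tz":0,"wx":0,"wy":0,"wz":0,"gripper":0.1}]}}

```text
time: 16.55
position: [0.4538, -0.0299, 0.2512]
tool_rot: [3.12, 0.358, -0.001]
ft_force: [0.5, 0.6, -1.5]
grip_width: 0.183
grip_force: 40.0
```

Call:
{"name": "jog_arm", "arguments": {"increments": [{"tx":0,"ty":0,"tz":0,"wx":0,"wy":0,"wz":0,"gripper":0.1},{"tx":0,"ty":0,"tz":0,"wx":0,"wy":0,"wz":0,"gripper":0.1},{"tx":0,"ty":0,"tz":0,"wx":0,"wy":0,"wz":0,"gripper":0.1},{"tx":0,"ty":0,"tz":0,"wx":0,"wy":0,"wz":0,"gripper":0.1},{"tx":0,"ty":0,"tz":0,"wx":0,"wy":0,"wz":0,"gripper":0.1}]}}

```text
time: 16.97
position: [0.4539, -0.0293, 0.2514]
tool_rot: [-3.121, -0.357, 0.0]
ft_force: [0.4, -0.1, -1.4]
grip_width: 0.178
grip_force: 40.0
```

Run:
```python
from h import *
w=vision.get_image("wrist");cv2.imwrite("pics/w8.png",w["color"])
s=ctrl.get_state();print(s["time"],s["position"],s["tool_rot"],yaw(),s["grip_width"],proj(w,[.552,-.008,.13]))
print("blue",blobs(w,(100,120,90),(125,255,255),(0,0,640,300),.124))
```

```text
17.0167 [ 0.45391845 -0.02913427  0.25145036] [-3.12099305e+00 -3.57752216e-01  2.71089948e-04] 13.1 0.18184575998097166 [323.6  77.3]
blue [([325.0, 165.0], 135, array([ 0.4983, -0.0216,  0.124 ])), ([321.0, 200.0], 495, array([ 0.4743, -0.0244,  0.124 ]))]
```

View pics/w8.png

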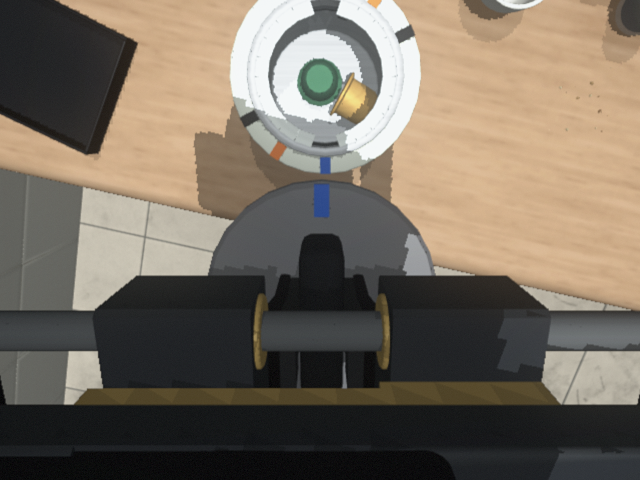

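The held lid's disc fills the area below (321,185), with its pointer at (321,200). The crusher is ahead with both pods inside: near blue mark at (325,165), blacks at (405,33) and (250,118), near notch at (326,145), far notch at (326,5). Lid and notches are aligned in angle.

Run:
```python
from h import *
w=vision.get_image("wrist")
A=lambda x,y:at(w,x,y,.124)
p,q=A(405,33),A(250,118);d=p-q;c=(p+q)/2;print("black",c,np.linalg.norm(d),np.degrees(np.arctan2(d[1],d[0])))
nb=A(325,165);t=np.radians(13.1);print("from blue",nb+.056*np.array([np.cos(t),np.sin(t),0]))
print("notch mid",(at(w,326,144.5,.13)+at(w,326,6,.13))/2,at(w,326,144.5,.13))
o=A(279,151);print("from orange",o+.056*np.array([np.cos(t-.6),np.sin(t-.6),0]))
# circle fit on collar outline
g=cv2.cvtColor(w["color"],cv2.COLOR_BGR2GRAY)
print("collar L/R",A(230,72),A(421,68),(A(230,72)+A(421,68))/2)
print("lid ptr",at(w,321,200,.2474),totool(at(w,321,200,.2474)),yaw(),ctrl.get_state()["position"])
```

```text
black [ 0.5534  -0.00885  0.124  ] 0.11229465704119673 -49.586868158061534
from blue [ 0.55284265 -0.00870753  0.124     ]
notch mid [ 0.552   -0.00935  0.13   ] [ 0.512  -0.0188  0.13  ]
from orange [ 0.5525827  -0.00942155  0.124     ]
collar L/R [0.5421 0.0516 0.124 ] [ 0.5723 -0.0673  0.124 ] [ 0.5572  -0.00785  0.124  ]
lid ptr [ 0.4951 -0.0195  0.2474] [42.3  0.1  4.1] 13.1 [ 0.45390249 -0.0290049   0.25147161]
```

Call:
{"name": "jog_arm", "arguments": {"increments": [{"tx":30,"ty":1,"tz":0,"wx":0,"wy":0,"wz":0,"gripper":0.1},{"tx":60,"ty":2,"tz":0,"wx":0,"wy":0,"wz":0,"gripper":0.1},{"tx":85,"ty":3,"tz":15,"wx":0,"wy":0,"wz":0,"gripper":0.1},{"tx":100,"ty":3,"tz":40,"wx":0,"wy":0,"wz":0,"gripper":0.1},{"tx":100,"ty":3,"tz":70,"wx":0,"wy":0,"wz":0,"gripper":0.1}]}}

```text
time: 17.48
position: [0.556, -0.0078, 0.182]
tool_rot: [-3.119, -0.36, -0.009]
ft_force: [0.6, -0.1, -0.8]
grip_width: 0.183
grip_force: 40.0
```

Call:
{"name": "jog_arm", "arguments": {"increments": [{"tx":0,"ty":0,"tz":15,"wx":0,"wy":0,"wz":0,"gripper":0.1},{"tx":0,"ty":0,"tz":22,"wx":0,"wy":0,"wz":0,"gripper":0.1},{"tx":0,"ty":0,"tz":22,"wx":0,"wy":0,"wz":0,"gripper":0.1},{"tx":0,"ty":0,"tz":22,"wx":0,"wy":0,"wz":0,"gripper":0.1},{"tx":0,"ty":0,"tz":22,"wx":0,"wy":0,"wz":0,"gripper":0.1}]}}

```text
time: 17.9
position: [0.553, -0.0091, 0.1612]
tool_rot: [3.12, 0.358, 0.004]
ft_force: [-0.0, 0.3, -0.8]
grip_width: 0.178
grip_force: 40.0
```

Run:
```python
from h import *
s=ctrl.get_state();print(s["time"],s["position"],yaw(),totool([.552,-.0092,.142]),s["ft_force"],s["torque"])
```

```text
17.9 [ 0.55297529 -0.00913154  0.16120741] 13.1 [-1.  -0.2 19.2] [-0.04558715  0.26572039 -0.76464895] [ 0.03328819 -0.03305327 -0.05547285]
```

Call:
{"name": "jog_arm", "arguments": {"increments": [{"tx":-0.5,"ty":0,"tz":3,"wx":0,"wy":0,"wz":0,"gripper":0.1},{"tx":-0.5,"ty":0,"tz":6,"wx":0,"wy":0,"wz":0,"gripper":0.1},{"tx":-0.5,"ty":0,"tz":8,"wx":0,"wy":0,"wz":0,"gripper":0.1},{"tx":-0.5,"ty":0,"tz":10,"wx":0,"wy":0,"wz":0,"gripper":0.1},{"tx":-0.5,"ty":0,"tz":12,"wx":0,"wy":0,"wz":0,"gripper":0.1}]}}

```text
time: 18.32
position: [0.5515, -0.0092, 0.1475]
tool_rot: [3.121, 0.358, 0.0]
ft_force: [-0.4, -0.9, -0.8]
grip_width: 0.179
grip_force: 40.0
```

Call:
{"name": "jog_arm", "arguments": {"increments": [{"tx":0,"ty":0,"tz":1,"wx":0,"wy":0,"wz":0,"gripper":0.1},{"tx":0,"ty":0,"tz":1,"wx":0,"wy":0,"wz":0,"gripper":0.1},{"tx":0,"ty":0,"tz":1,"wx":0,"wy":0,"wz":0,"gripper":0.1},{"tx":0,"ty":0,"tz":1,"wx":0,"wy":0,"wz":0,"gripper":0.1},{"tx":0,"ty":0,"tz":1,"wx":0,"wy":0,"wz":0,"gripper":0.1}]}}

```text
time: 18.73
position: [0.5515, -0.0092, 0.1466]
tool_rot: [3.121, 0.359, 0.0]
ft_force: [0.5, 0.2, -0.8]
grip_width: 0.181
grip_force: 40.0
```

Call:
{"name": "jog_arm", "arguments": {"increments": [{"tx":0,"ty":0,"tz":1.5,"wx":0,"wy":0,"wz":0,"gripper":0.1},{"tx":0,"ty":0,"tz":3,"wx":0,"wy":0,"wz":0,"gripper":0.1},{"tx":0,"ty":0,"tz":4.5,"wx":0,"wy":0,"wz":0,"gripper":0.1},{"tx":0,"ty":0,"tz":5,"wx":0,"wy":0,"wz":0,"gripper":0.1},{"tx":0,"ty":0,"tz":5,"wx":0,"wy":0,"wz":0,"gripper":0.1}]}}

```text
time: 19.15
position: [0.5514, -0.0092, 0.142]
tool_rot: [3.121, 0.359, -0.0]
ft_force: [-2.1, -0.3, 3.5]
grip_width: 0.181
grip_force: 40.0
```

Call:
{"name": "jog_arm", "arguments": {"increments": [{"tx":0,"ty":0,"tz":0.5,"wx":0,"wy":0,"wz":0,"gripper":0.1},{"tx":0,"ty":0,"tz":0.5,"wx":0,"wy":0,"wz":0,"gripper":0.1},{"tx":0,"ty":0,"tz":0.5,"wx":0,"wy":0,"wz":0,"gripper":0.1},{"tx":0,"ty":0,"tz":0.5,"wx":0,"wy":0,"wz":0,"gripper":0.1},{"tx":0,"ty":0,"tz":0.5,"wx":0,"wy":0,"wz":0,"gripper":0.1}]}}

```text
time: 19.57
position: [0.5515, -0.0092, 0.142]
tool_rot: [3.121, 0.358, 0.0]
ft_force: [-2.6, -0.3, 6.7]
grip_width: 0.184
grip_force: 40.0
```

Seated flat: z = 0.142 with 6.7 N up-force. Now twisting clockwise.

Call:
{"name": "jog_arm", "arguments": {"increments": [{"tx":0,"ty":0,"tz":0,"wx":0,"wy":0,"wz":0.04,"gripper":0.1},{"tx":0,"ty":0,"tz":0,"wx":0,"wy":0,"wz":0.1,"gripper":0.1},{"tx":0,"ty":0,"tz":0,"wx":0,"wy":0,"wz":0.17,"gripper":0.1},{"tx":0,"ty":0,"tz":0,"wx":0,"wy":0,"wz":0.24,"gripper":0.1},{"tx":0,"ty":0,"tz":0,"wx":0,"wy":0,"wz":0.3,"gripper":0.1}], "grip_force": 55}}

```text
time: 19.98
position: [0.5522, -0.0091, 0.142]
tool_rot: [3.139, -0.116, 0.003]
ft_force: [-0.9, 0.3, 5.3]
grip_width: 0.178
grip_force: 55.0
```

Run:
```python
from h import *
s=ctrl.get_state();print(s["time"],s["position"],yaw(),s["ft_force"],s["torque"],s["grip_width"])
```

```text
19.9833 [ 0.55221834 -0.00905923  0.14201291] -4.2 [-0.8529732   0.28856577  5.30788761] [-0.00911711  0.28944819  0.2570615 ] 0.17847730460505729
```

Call:
{"name": "jog_arm", "arguments": {"increments": [{"tx":0,"ty":0,"tz":0,"wx":0,"wy":0,"wz":0.06,"gripper":0.1},{"tx":0,"ty":0,"tz":0,"wx":0,"wy":0,"wz":0.13,"gripper":0.1},{"tx":0,"ty":0,"tz":0,"wx":0,"wy":0,"wz":0.2,"gripper":0.1},{"tx":0,"ty":0,"tz":0,"wx":0,"wy":0,"wz":0.26,"gripper":0.1},{"tx":0,"ty":0,"tz":0,"wx":0,"wy":0,"wz":0.295,"gripper":0.1}]}}

```text
time: 20.4
position: [0.5521, -0.0092, 0.142]
tool_rot: [3.088, -0.575, 0.003]
ft_force: [-1.0, 0.7, 4.7]
grip_width: 0.176
grip_force: 55.1
```

Call:
{"name": "jog_arm", "arguments": {"increments": [{"tx":0,"ty":0,"tz":0,"wx":0,"wy":0,"wz":0,"gripper":0.1},{"tx":0,"ty":0,"tz":0,"wx":0,"wy":0,"wz":0,"gripper":0.1},{"tx":0,"ty":0,"tz":0,"wx":0,"wy":0,"wz":0,"gripper":0.1},{"tx":0,"ty":0,"tz":0,"wx":0,"wy":0,"wz":0,"gripper":0.1},{"tx":0,"ty":0,"tz":0,"wx":0,"wy":0,"wz":0,"gripper":0.1}]}}

```text
time: 20.82
position: [0.5522, -0.0092, 0.142]
tool_rot: [3.089, -0.571, 0.003]
ft_force: [-1.1, -0.4, 5.9]
grip_width: 0.179
grip_force: 55.0
```

Run:
```python
from h import *
s=ctrl.get_state();print(s["time"],s["position"],yaw(),s["ft_force"],s["torque"],s["grip_width"])
w=vision.get_image("wrist");cv2.imwrite("pics/w9.png",w["color"])
print("blue",blobs(w,(100,120,90),(125,255,255),(0,0,640,320),.138))
print("or",blobs(w,(5,150,100),(18,255,255),(0,0,640,320),.124))
a=vision.get_image("scene");cv2.imwrite("pics/s9.png",cv2.resize(a["color"][200:330,250:420],None,fx=4,fy=4,interpolation=cv2.INTER_CUBIC))
```

```text
20.8167 [ 0.5521541  -0.00922839  0.14200139] -21.0 [-1.0844923  -0.41259464  5.90736267] [-0.03971575  0.34649326  0.09502868] 0.17942289645653547
blue [([247.5, 183.6], 386, array([0.6082, 0.0014, 0.138 ])), ([321.0, 200.0], 494, array([ 0.5918, -0.0233,  0.138 ]))]
or []
```

View pics/w9.png

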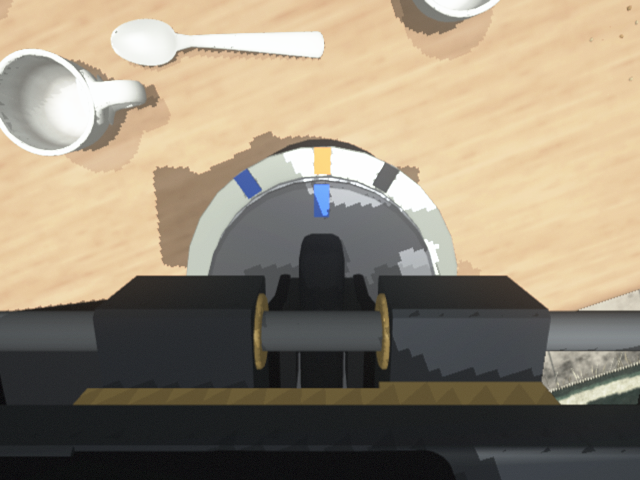

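The lid's blue pointer at (321,200) lines up with the orange mark at (322,160). Blue at (248,182) and black at (386,178) sit either side, and the lid lies flat on the rim, still gripped. Handing in.

Run:
```python
from h import *
print(ctrl.close_job())
```

```text
the job is handed in; nothing more can be done
None
```

Job handed in at about 21 s: both pods are in the crusher's cup, and the lid is seated flat and turned clockwise to the orange half-way marks, with the gripper still holding its bar; I steered clear of the bystanders but took no final check picture of them all.

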